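# Post the blue test cartridge into the slot reader until it latches

## Robot

A 6-joint arm with a two-finger parallel gripper is mounted at the origin on a cart in front of the work surface, level with it; the furniture and walls round the work are solid. World frame = base frame: x ahead of the robot, y to its left, z up, the work surface at z = 0. Lengths are in m, angles in rad, forces in N, time in s.
With the tool pointing down it reaches from about 0.3 to 0.775 m from the base axis. Payload 14.6 kg.
Tool frame: the origin (TCP) lies at the very end of the fingers, on their centre line; the grasp point (between the pads) lies 19 mm behind it; z points along the fingers, y is the line along which they close (so a half turn about z gives the same grasp; the last joint's range is limited). The gripper opens to 94 mm and grips with 3 to 60 N. Pads are 16 mm wide; open, the fingers measure 119 mm over their backs; the gripper's body (75 mm by 177 mm) begins 78 mm behind the grasp point.
Start: joints at [-1.278, 0.3, 1.521, -0, 1.321, -0.067], TCP at [0.194, -0.515, 0.205] pointing down, gripper open.
Joint ranges: [-3.03, 3.03], [-0.79, 2.21], [0.23, 2.52], [-1.04, 4.18], [0, 3.07], [-2.55, 2.55]. Speed limits (rad/s): [2.22, 2.22, 2.57, 3.14, 3.14, 3.14].

## Interface

Orientations are given as [roll, pitch, yaw] about the fixed x, y, z axes, in that order (R = Rz(yaw) Ry(pitch) Rx(roll)).
In Python, from station import ctrl gives the robot as it stands.
- The arm moves only by the shell command python3 -m pendant 'ROWS' [OPENING] [FORCE]. ROWS is JSON, a list of rows, each a list of 2 entries, a list of its own where there are three numbers: the shift along the world's x, y, z in cm, then the turn about the world's z in rad. A call has 1 to 20 rows; each row shifts and turns the commanded pose from where the row before left it; what a row does not reach is not made up. A row lasts 1/12 s, in which the tool goes at most 41.7 mm and 7.16 degrees, less where a joint would pass 70% of its speed; a pose out of reach is approached as far as the arm can. A call is refused whole if a number of a shift passes 4.17 or a number of a turn 0.125, either way. A call with a gripper value outside its range is refused whole. OPENING is the opening, from 0 (shut) to 1 (fully open), set as the call begins (- or left out, the last holds). The fingers move at their own pace and stop on an object; FORCE is the grip in N (left out, the last holds). Time passes only in rows, so rows that do not move let the fingers close. It gives the time, the measured TCP pose, the force, the opening and the grip force at its end, in the units of the state.
- ctrl.get_obs(): the state, without advancing time (a new reading comes with each control period).
- ctrl.camera(name): name is "scene" or "top" or "wrist"; returns a dict with "color" (420x560x3 uint8, red, green, blue), "intrinsics" (3x3 intrinsics, pixels), "k1" (the pictures are not rectified: a ray, as slopes to the right and down, at radius r is drawn at 1 + k1 r^2 times it, then the intrinsics apply), "camera_from_world" (4x4, takes a point from world to camera coordinates). Camera axes: x right, y down, z forward; pixel columns grow to the right and rows downward; lengths in m; the calibration is good to about 2 mm. A picture is of the moment at which its call begins. There is no depth.
- ctrl.hand_in(): hands the job in; it is judged then, once.
The state is a dict: "time_s": time; "qpos": joint angles; "joint_vel": joint speeds; "tau": joint torques, N m; "ee_pos": TCP position; "eef_rot": TCP orientation; "force": force on the tool from outside, world axes, zero at the start; "moment": the same for the moment, N m; "grip_width": finger opening in m; "grip_force": force on a finger pad.
Only numpy, scipy, OpenCV 4.12 (cv2) and the standard library are available. Lean on these libraries where they do the work, as an engineer would, in place of code of your own. Each camera call takes 0.05 s, during which the arm holds its last target. There are 200 camera calls.

## Task

Take the blue-topped cartridge out of the rack and push it, foot first, down through the narrow slot on top of the reader, on against its spring until the catches snap in and it stays down when you let go. Go by feel, because the deck inside is set to a different depth for each kind of test (to bring another window before the optics), and never load the reader with more than 25 N. Leave the two other cartridges in the rack, and do not disturb the timer, marker, beaker and tape roll.

Things in the scene. Friction and masses are not known exactly. Their poses are not given: they have to be found in the camera images.
- cartridge: Blue-topped test cartridge: flat rigid plate 56 mm wide (its x), 8 mm thick (its y), 96 mm tall (its z), about 60 g. Origin at the centre of its underside, z up. The top 22 mm is blue. Symmetric: either face may point either way. It stands upright in the rack, underside 6 mm above the bench.
- spare_orange: A like cartridge with an orange top, in another pocket of the rack; to be left there. Origin and axes as the blue one.
- spare_grey: A like cartridge with a dark grey top, in another pocket of the rack; to be left there. Origin and axes as the blue one.
- reader: Fixed bench-top reader: light grey housing, sloping screen at the front (-x), dark loading tower with a steel bezel round the slot, the highest part, 118 mm above the bench. Origin on the bench straight below the slot's centre, z up. It reaches from -95 to +86 mm in x and -54 to +89 mm in y; the housings beside the tower are 107 mm high.
- slot_mouth (a point): Centre of the slot's mouth, in the plane of the bezel's top, 118 mm above the bench. The slot is 58 mm long along the point's x and 9.5 mm wide along its y, with sharp edges, and goes straight down (z up).
- timer: White timer, 58 x 58 x 18 mm, lying loose on the bench in front; origin at the centre of its underside.
- marker_0: Blue marker pen, 126 x 14 x 14 mm, lying loose on the bench in front, long along its x; origin at the centre of its underside.
- beaker_1: Clear beaker, 64 mm across, 82 mm high, standing loose behind the work; origin at the centre of its underside.
- tape_roll: Paper tape roll, 68 mm across, 19 mm high, lying loose behind the work; origin at the centre of its underside.
- foot (a point): The blue cartridge's lower end, a point 20 mm above its underside. The foot tapers from 43 mm wide at the underside to 56 mm at 13 mm height, 8 mm thick throughout; a notch 6 mm deep for the reader's catches lies in each narrow side from 20 to 29 mm above the underside.
- bay (a point): Point 36 mm above the bench under the slot: mid of the deck's range. The deck, which stops the cartridge hard, is set somewhere from 26 to 46 mm above the bench and cannot be seen; latched, the cartridge's top is 4 to 26 mm above the bezel. Not latched, a sprung ejector lifts it again until its underside is about 28 mm above the deck.
- catches (a point): Point 60 mm above the bench between two sprung ball catches at the slot's ends (set with the deck). The foot meets the ejector 30 mm above the deck and spreads the catches from 20 mm on; the push stays under 8 N. At 1.3 mm above the deck the catches snap into the notches and hold the cartridge; from there contact pins add 8 N per mm, then the deck is hard.
- rack: Fixed grey-blue block, 78 x 188 mm, 40 mm high, origin at the centre of its underside, z up. Three pockets, 58 x 10 mm, long along its x, at y = -62, 0 and +62 mm, open at the top, floor 6 mm above the bench; one cartridge stands in each, in any order.

How it is judged:
By the outcome, as a careful person would: the job done as asked, in the order asked, and still so for the second after the job is handed in, with the robot touching nothing.
It also fails if it takes over 62 s, if anything falls off the work surface, if the arm or the gripper's body presses on something with over 40 N, if the wrist force passes 120 N, or if a joint passes its speed limit or range.

## Working session

There is one attempt and no reset: what is moved stays moved. The work goes in short steps, Python scripts to look and compute and a shell command to move; the robot and the scene stay as the last step left them, time stands still between calls to the robot, and variables do not carry over. Pictures are saved under pics/ and viewed, at most 10 in all, crops included, and the job is handed in when it is done.

```bash
ls; mkdir -p pics; cat > h.py <<'E'
import numpy as np, cv2
from station import ctrl
def snap(n,f):
    c=ctrl.camera(n); cv2.imwrite(f'pics/{f}.png',c['color'][:,:,::-1]); 
    np.savez(f'pics/{f}.npz',K=c['intrinsics'],k=c['k1'],T=c['camera_from_world']); return c
def load(f):
    d=np.load(f'pics/{f}.npz'); return d['K'],float(d['k']),d['T']
def p2w(f,u,v,z):
    K,k,T=load(f)
    p=cv2.undistortPoints(np.array([[[u,v]]],float),K,np.array([k,0,0,0.]))[0,0]
    R,t=T[:3,:3],T[:3,3]; o=-R.T@t; d=R.T@np.array([p[0],p[1],1]); return (o+d*(z-o[2])/d[2])[:2]
def w2p(f,P):
    K,k,T=load(f); r,_=cv2.Rodrigues(T[:3,:3])
    return cv2.projectPoints(np.array(P,float).reshape(-1,1,3),r,T[:3,3],K,np.array([k,0,0,0.]))[0][:,0]
def big(f,g,x0,y0,x1,y1,s):
    a=cv2.imread(f'pics/{f}.png')[y0:y1,x0:x1]; cv2.imwrite(f'pics/{g}.png',cv2.resize(a,None,fx=s,fy=s,interpolation=cv2.INTER_CUBIC))
E
python3 - <<'E'
from h import *
snap('top','t0');snap('scene','s0')
a=np.vstack([cv2.imread('pics/t0.png')]);print(ctrl.get_obs())
for f in('t0','s0'):
    K,k,T=load(f);print(-T[:3,:3].T@T[:3,3],k)
E
```

```text
pics
{'time_s': 0.1, 'qpos': array([-1.27759491e+00,  3.00421559e-01,  1.52149678e+00, -8.43097603e-06,
        1.32070973e+00, -6.65852396e-02]), 'joint_vel': array([ 1.71592095e-04, -8.94090382e-04, -2.32020531e-03, -3.57504581e-05,
        1.62637110e-03, -1.21173487e-04]), 'tau': array([-1.21598998e-03, -5.32650268e+01, -3.53293276e+01,  7.09125982e-02,
        2.34450441e-02, -4.58412785e-05]), 'ee_pos': array([ 0.19357725, -0.51456316,  0.20494917]), 'eef_rot': array([-3.14055900e+00, -6.07434243e-05,  3.59788711e-01]), 'force': array([-0.26457158, -0.68068072,  0.01266333]), 'moment': array([ 0.00387401, -0.05757328, -0.01757206]), 'grip_force': 0.0, 'grip_width': 0.0943726514160844}
[0.41310922 0.0186521  0.95835519] 0.003193561487872541
[-0.21364903  0.51316885  0.89080675] 0.018359528771661106
```

View pics/t0.png

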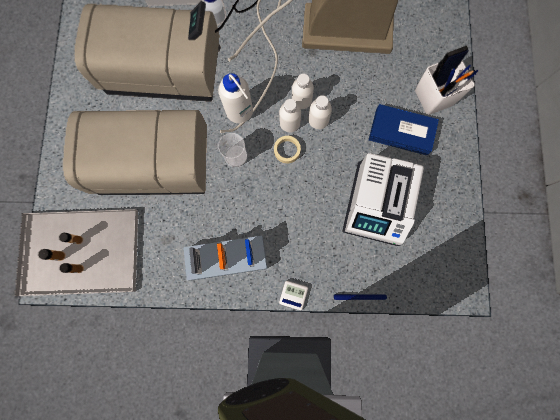

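View pics/s0.png

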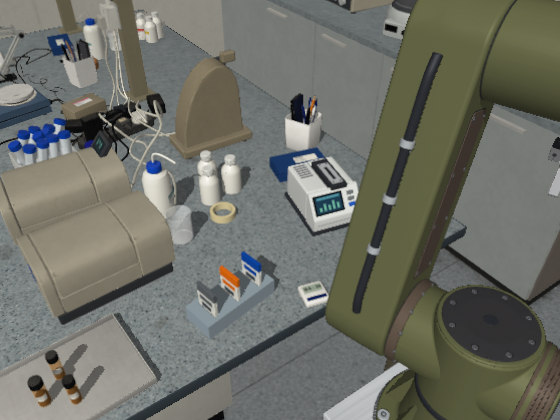

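The top view shows the rack at about (225,257) with the blue cartridge rightmost (250,251). The slot is at about (398,195), the timer at (294,294) and the marker at (360,297).

```bash
python3 - <<'E'
from h import *
big('t0','t0r',175,225,285,290,7)
big('t0','t0s',340,145,430,250,5.7)
E
```

```text
(no output)
```

View pics/t0r.png

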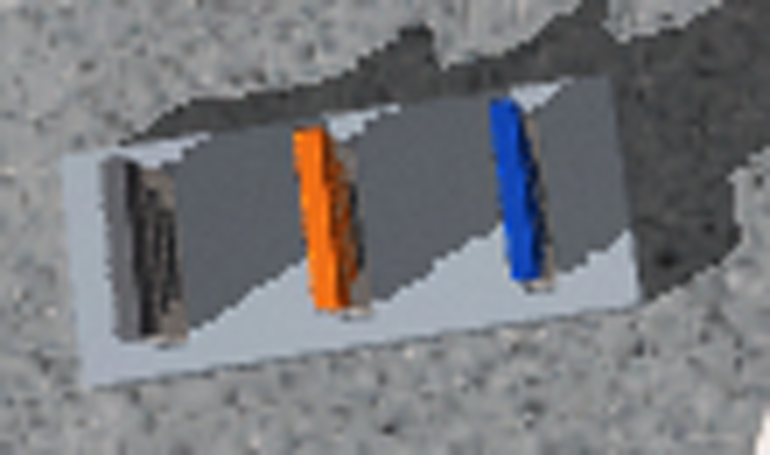

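View pics/t0s.png

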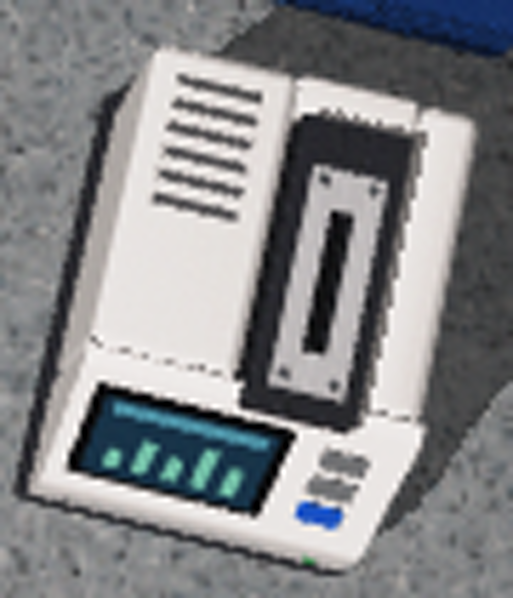

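Read from the crops: blue top face centre at about (514,189)/7, slot centre at about (329,282)/5.7, and the rack's top corners.

```bash
python3 - <<'E'
from h import *
R=lambda x,y,z:p2w('t0',175+x/7-.5+.07,225+y/7-.43,z)
S=lambda x,y,z:p2w('t0',340+x/5.7-.41,145+y/5.7-.41,z)
c=[R(*q,.04) for q in[(62,155),(608,75),(640,300),(88,388)]]
m=np.mean(c,0);ax=(c[0]+c[1]-c[2]-c[3]);yw=np.arctan2(ax[1],ax[0]);ay=(c[0]+c[3]-c[1]-c[2]);yw2=np.arctan2(-ay[0],ay[1])
print('rack',m,yw,yw2)
print('blue pred',m+62e-3*np.array([np.sin(yw2),-np.cos(yw2)]))
a,b=R(503,100,.102),R(525,278,.102);print('blue top',a,b,(a+b)/2,np.arctan2(*(a-b)[::-1]))
a,b=S(342.5,211,.118),S(315,352.5,.118);print('slot',a,b,(a+b)/2,np.arctan2(*(a-b)[::-1]),np.linalg.norm(a-b))
a,b=S(297,120,.118),S(245,392,.118);print('towerL',a,b,np.arctan2(*(a-b)[::-1]))
T=lambda u,v,z:print(p2w('t0',u,v,z))
T(294,292,.018);T(334,297,.01);T(386,297,.01);T(288,149,.019);T(233,148,.08)
print(ctrl.get_obs()['ee_pos'])
E
```

```text
rack [0.46457587 0.1665618 ] 0.17775288102853898 0.17356129002682658
blue pred [0.47528273 0.10549328]
blue top [0.50253755 0.11023246] [0.44695873 0.10108176] [0.47474814 0.10565711] 0.163179632435897
slot [ 0.63616508 -0.22774529] [ 0.57958707 -0.21537749] [ 0.60787607 -0.22156139] -0.2152119141181287 0.05791401610917516
towerL [ 0.67275764 -0.21103456] [ 0.56351272 -0.18804392] -0.20742352122370902
[0.38763236 0.00130239]
[ 0.37795971 -0.09431831]
[ 0.38083134 -0.21794452]
[0.74175741 0.0229757 ]
[0.72020969 0.15325957]
[ 0.19357725 -0.51456316  0.20494917]
```

```bash
python3 -m pendant '[[[1.65,3.65,0],-0.011],[[1.65,3.65,0],-0.011],[[1.65,3.65,0],-0.011],[[1.65,3.65,0],-0.011],[[1.65,3.65,0],-0.011],[[1.65,3.65,0],-0.011],[[1.65,3.65,0],-0.011],[[1.65,3.65,0],-0.011],[[1.65,3.65,0],-0.011],[[1.65,3.65,0],-0.011],[[1.65,3.65,0],-0.011],[[1.65,3.65,0],-0.011],[[1.65,3.65,0],-0.011],[[1.65,3.65,0],-0.011],[[1.65,3.65,0],-0.011],[[1.65,3.65,0],-0.011],[[1.65,3.65,0],-0.011],[[0,0,0],0],[[0,0,0],0],[[0,0,0],0]]' 0.4 20
python3 - <<'E'
from h import *
snap('wrist','w0');o=ctrl.get_obs();print(o['ee_pos'],o['eef_rot'],o['qpos'])
K,k,T=load('w0');print(-T[:3,:3].T@T[:3,3],T)
cv2.imwrite('pics/w0.png',cv2.imread('pics/w0.png'))
E
```

```text
time_s: 1.77
ee_pos: [0.4738, 0.1054, 0.2051]
eef_rot: [3.141, 0.001, 0.173]
force: [-0.0, 0.2, 0.7]
grip_width: 0.0377
grip_force: 0.0
[0.47379237 0.10494543 0.2053174 ] [3.14147542e+00 4.60739998e-04 1.72284877e-01] [ 1.42561946e-01  1.55684949e-01  1.69831525e+00 -1.36282769e-04
  1.28804951e+00  1.54111142e+00]
[0.55023522 0.12021102 0.38481494] [[ 1.72522914e-01 -9.85005436e-01  3.66982159e-04  2.33391084e-02]
 [-9.48389943e-01 -1.66009079e-01  2.70180498e-01  4.37824178e-01]
 [-2.66068337e-01 -4.69603690e-02 -9.62809620e-01  5.22548845e-01]
 [ 0.00000000e+00  0.00000000e+00  0.00000000e+00  1.00000000e+00]]
```

View pics/w0.png

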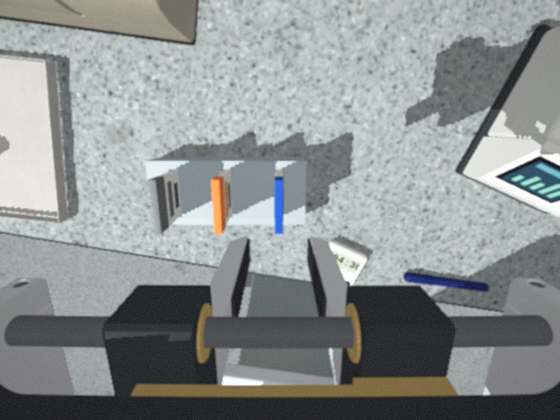

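The wrist view shows the blue top edge from about (279.5,177) to (279,234), centred between the fingers and parallel to them.

```bash
python3 - <<'E'
from h import *
a,b=p2w('w0',279.5,177,.102),p2w('w0',279.5,234,.102);print(a,b,(a+b)/2,np.arctan2(*(a-b)[::-1]))
E
python3 -m pendant '[[[0,0,-2],0],[[0,0,-2],0],[[0,0,-2],0],[[0,0,-2],0],[[0,0,-2],0],[[0,0,-2],0],[[0,0,-1.5],0],[[0,0,0],0],[[0,0,0],0]]'
```

```text
[0.50275028 0.11059569] [0.44478397 0.10037652] [0.47376712 0.10548611] 0.1745017774926686
time_s: 2.57
ee_pos: [0.4739, 0.1048, 0.0707]
eef_rot: [-3.142, 0.001, 0.171]
force: [0.4, 0.4, 0.6]
grip_width: 0.0374
grip_force: 0.0
```

```bash
python3 -m pendant '[[[0,0.06,0],0],[[0,0,0],0],[[0,0,0],0],[[0,0,0],0],[[0,0,0],0],[[0,0,0],0]]' 0 25
python3 -m pendant '[[[0,0,0.5],0],[[0,0,1],0],[[0,0,2],0],[[0,0,3],0],[[0,0,3],0],[[0,0,3],0],[[0,0,3],0],[[0,0,0],0],[[0,0,0],0]]'
```

```text
time_s: 3.07
ee_pos: [0.4743, 0.1063, 0.0708]
eef_rot: [3.141, -0.001, 0.173]
force: [-0.5, 0.3, 4.0]
grip_width: 0.008
grip_force: 25.0
time_s: 3.82
ee_pos: [0.4745, 0.1065, 0.2272]
eef_rot: [-3.142, -0.003, 0.173]
force: [1.1, -0.4, -0.4]
grip_width: 0.0077
grip_force: 25.0
```

```bash
python3 -m pendant '[[[1.2,-3,0],-0.035],[[1.2,-3,0],-0.035],[[1.2,-3,0],-0.035],[[1.2,-3,0],-0.035],[[1.2,-3,0],-0.035],[[1.2,-3,0],-0.035],[[1.2,-3,0],-0.035],[[1.2,-3,0],-0.035],[[1.2,-3,0],-0.035],[[1.2,-3,0],-0.035],[[1.3,-2.8,0],-0.035],[[0,0,0],0],[[0,0,0],0],[[0,0,0],0],[[0,0,-1.5],0],[[0,0,-1],0],[[0,0,0],0],[[0,0,0],0]]'
python3 - <<'E'
from h import *
snap('wrist','w1');o=ctrl.get_obs();print(o['ee_pos'],o['eef_rot'],o['qpos'],o['force'])
big('w1','w1c',160,100,420,295,3)
print(w2p('w1',[[.6362,-.2277,.118],[.5796,-.2154,.118]]))
E
```

```text
time_s: 5.32
ee_pos: [0.6068, -0.2208, 0.2001]
eef_rot: [-3.141, 0.001, -0.211]
force: [0.2, -0.5, 0.2]
grip_width: 0.0078
grip_force: 25.0
[ 0.60716983 -0.22113733  0.20088018] [-3.14157471e+00 -1.16077865e-04 -2.11419120e-01] [-4.05964693e-01  5.21636569e-01  1.22249841e+00  4.06567759e-05
  1.39734726e+00  1.37624374e+00] [-0.20264632 -0.13828966 -0.99143811]
[[279.95578671 179.68911362]
 [279.69182918 239.77102318]]
```

View pics/w1c.png

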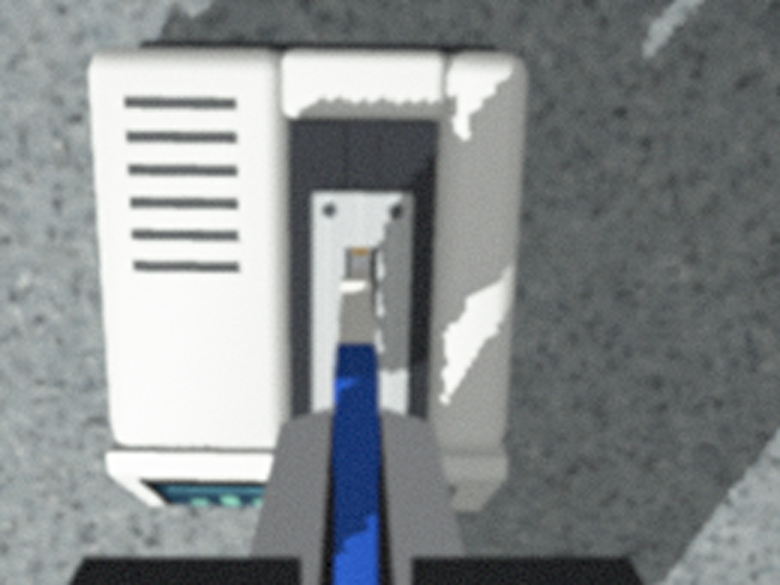

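The crop shows the slot's far end at about (361,248) and the bezel from x 312 to 413. The cartridge's far edge is centred at x≈358, so it sits roughly 1 mm left of the slot. I'll check this with pixel profiles.

```bash
python3 - <<'E'
from h import *
g=cv2.cvtColor(cv2.imread('pics/w1.png'),6)
print('x',list(range(260,302)))
for y in(168,175,180,184,187,190,194,198,203,208,212): print(y,*g[y,260:302])
E
```

```text
x [260, 261, 262, 263, 264, 265, 266, 267, 268, 269, 270, 271, 272, 273, 274, 275, 276, 277, 278, 279, 280, 281, 282, 283, 284, 285, 286, 287, 288, 289, 290, 291, 292, 293, 294, 295, 296, 297, 298, 299, 300, 301]
168 70 60 79 115 170 208 220 196 166 141 139 169 202 219 222 220 221 219 218 226 225 221 219 218 220 222 221 221 216 200 176 142 115 105 125 125 123 101 64 42 41 45
175 73 71 76 121 171 208 223 221 223 227 221 220 219 219 219 220 221 218 221 223 224 218 218 217 220 219 220 199 159 140 134 134 133 128 131 131 119 85 61 41 40 49
180 71 69 76 118 172 210 221 220 224 223 221 218 220 219 219 224 222 220 219 224 223 222 215 225 217 209 181 160 135 134 135 136 130 129 130 126 116 82 50 35 47 45
184 66 68 76 114 173 211 221 222 223 225 220 218 221 219 199 145 125 135 139 134 132 135 136 117 89 120 157 149 134 134 134 139 135 128 128 127 116 78 48 45 41 41
187 72 67 77 115 172 209 221 224 226 225 220 218 220 216 196 146 124 141 153 152 148 146 138 101 82 137 181 165 135 133 133 130 133 124 132 128 115 77 49 47 40 38
190 64 70 75 114 175 212 221 222 224 227 219 217 218 221 195 145 122
[... 209 characters left out ...]
 131 134 134 129 128 130 127 104 67 40 40 44 38
198 63 63 77 115 172 214 220 220 226 224 222 219 218 204 171 151 149 150 146 143 140 140 137 122 109 148 175 156 135 131 135 135 131 131 128 124 100 63 38 37 36 44
203 68 59 79 117 172 216 221 221 225 226 223 219 203 173 150 141 138 139 142 143 142 136 138 129 124 160 202 196 156 133 131 137 128 130 125 118 93 56 43 40 40 42
208 65 69 78 119 174 212 222 222 224 224 220 222 201 167 142 140 139 141 145 142 138 140 144 141 139 138 134 127 129 132 136 133 124 128 131 118 92 54 41 35 36 34
212 68 68 82 117 176 214 221 221 224 226 221 213 200 158 139 140 142 143 141 142 140 138 142 143 158 186 187 153 134 131 132 132 131 127 126 115 80 44 40 43 36 39
```

```bash
python3 - <<'E'
from h import *
o=ctrl.get_obs();c=o['ee_pos'];yw=o['eef_rot'][2];u=np.array([np.cos(yw),np.sin(yw)]);n=np.array([-u[1],u[0]])
zb=c[2]-.0648
for nm,x,z in[('bottom',.0215,0),('taper',.028,.013),('notchlo',.028,.02),('notchhi',.028,.029),('top blue',.028,.074),('top',.028,.096)]:
  print(nm,*[w2p('w1',[*(c[:2]+x*u+s*.004*n),zb+z])[0].round(1) for s in(1,-1)])
s=np.array([.60788,-.22156])
for x in(.029,.02,.01): print('slot',*[w2p('w1',[*(s+x*u+k*.00475*n),.118])[0].round(1) for k in(1,-1)])
print('per mm',w2p('w1',[*(s+.029*u+.001*n),.118])-w2p('w1',[*(s+.029*u),.118]),w2p('w1',[*(c[:2]+.028*u+.001*n),zb+.013])-w2p('w1',[*(c[:2]+.028*u),zb+.013]), n)
E
```

```text
bottom [275.  193.1] [284.4 193.1]
taper [274.8 188.8] [284.8 188.8]
notchlo [274.6 190.7] [284.9 190.7]
notchhi [274.5 193.3] [285.2 193.3]
top blue [273.6 210. ] [286.9 210. ]
top [272.9 221.6] [288.1 221.6]
slot [274.6 179.7] [285.2 179.7]
slot [274.6 189.5] [285.1 189.5]
slot [274.7 200.1] [285.  200.1]
per mm [[-1.11147118e+00 -3.03943426e-04]] [[-1.25057020e+00 -3.36643545e-04]] [0.20984763 0.9777341 ]
```

```bash
python3 -m pendant '[[[-0.08,-0.08,-0.5],0],[[0,0,-0.5],0],[[0,0,-0.2],0],[[0,0,0],0],[[0,0,0],0],[[0,0,0],0],[[0,0,0],0]]'
python3 - <<'E'
from h import *
snap('wrist','w2');o=ctrl.get_obs();print(o['ee_pos'],o['eef_rot'],o['force'])
big('w2','w2c',230,160,330,235,8)
E
```

```text
time_s: 5.95
ee_pos: [0.6064, -0.2225, 0.1887]
eef_rot: [3.142, -0.0, -0.212]
force: [0.8, 0.6, -0.4]
grip_width: 0.0076
grip_force: 25.0
[ 0.60640693 -0.22248907  0.18864761] [ 3.14154775e+00 -3.08246557e-04 -2.12235951e-01] [-0.77319166  0.14252485 -0.22977276]
```

View pics/w2c.png

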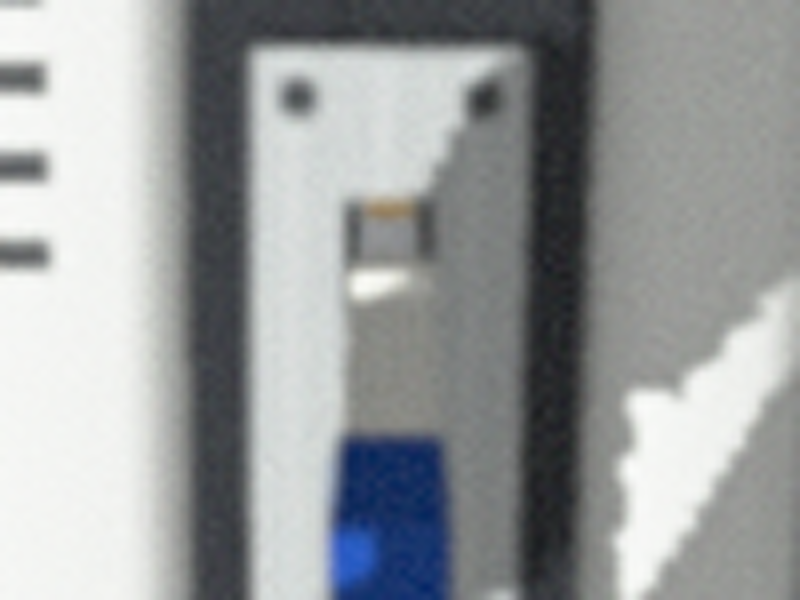

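The notch and foot (x 346–432, centre about 389–391) now sit over the slot (346–435, centre 390.5), so they are aligned within a few tenths of a mm. Next I go down gently.

```bash
python3 -m pendant '[[[0,0,-0.3],0],[[0,0,-0.2],0],[[0,0,-0.1],0],[[0,0,-0.1],0],[[0,0,-0.1],0],[[0,0,0],0]]'
```

```text
time_s: 6.5
ee_pos: [0.6063, -0.2225, 0.1802]
eef_rot: [-3.142, 0.0, -0.212]
force: [-0.5, -0.1, -1.2]
grip_width: 0.0078
grip_force: 25.0
```

```bash
python3 -m pendant '[[[0,0,-0.15],0],[[0,0,-0.15],0],[[0,0,-0.15],0],[[0,0,-0.1],0],[[0,0,0],0]]'
```

```text
time_s: 6.92
ee_pos: [0.6063, -0.2224, 0.1746]
eef_rot: [-3.141, 0.0, -0.212]
force: [-0.1, 0.3, -0.2]
grip_width: 0.0082
grip_force: 25.0
```

```bash
python3 -m pendant '[[[0,0,-0.15],0],[[0,0,-0.15],0],[[0,0,-0.15],0],[[0,0,-0.15],0],[[0,0,0],0]]'; python3 -m pendant '[[[0,0,-0.2],0],[[0,0,-0.2],0],[[0,0,-0.2],0],[[0,0,0],0]]'
```

```text
time_s: 7.33
ee_pos: [0.6065, -0.2225, 0.1688]
eef_rot: [-3.142, -0.0, -0.212]
force: [1.3, -0.1, -1.1]
grip_width: 0.0078
grip_force: 25.0
time_s: 7.67
ee_pos: [0.6065, -0.2225, 0.1626]
eef_rot: [-3.142, -0.0, -0.212]
force: [2.5, 0.1, -2.4]
grip_width: 0.0077
grip_force: 25.0
```

```bash
python3 -m pendant '[[[0.05,-0.01,0],0],[[0,0,-0.2],0],[[0,0,-0.2],0],[[0,0,-0.2],0],[[0,0,0],0]]'; python3 -m pendant '[[[0,0,-0.2],0],[[0,0,-0.2],0],[[0,0,-0.2],0],[[0,0,0],0]]'
```

```text
time_s: 8.08
ee_pos: [0.6067, -0.2225, 0.1564]
eef_rot: [-3.141, 0.001, -0.212]
force: [0.7, 0.3, -2.5]
grip_width: 0.0074
grip_force: 25.0
time_s: 8.42
ee_pos: [0.6067, -0.2225, 0.1504]
eef_rot: [-3.141, 0.001, -0.212]
force: [0.7, -0.2, -1.4]
grip_width: 0.008
grip_force: 25.0
```

```bash
python3 -m pendant '[[[0,0,-0.2],0],[[0,0,-0.2],0],[[0,0,-0.2],0],[[0,0,0],0]]'; python3 -m pendant '[[[0,0,-0.2],0],[[0,0,-0.2],0],[[0,0,-0.2],0],[[0,0,0],0]]'; python3 -m pendant '[[[0,0,-0.2],0],[[0,0,-0.2],0],[[0,0,-0.2],0],[[0,0,0],0]]'
```

```text
time_s: 8.75
ee_pos: [0.6067, -0.2225, 0.1444]
eef_rot: [-3.141, 0.0, -0.212]
force: [0.8, 0.6, -1.9]
grip_width: 0.008
grip_force: 25.0
time_s: 9.08
ee_pos: [0.6067, -0.2225, 0.1384]
eef_rot: [-3.142, 0.0, -0.212]
force: [1.0, 0.9, -1.4]
grip_width: 0.0079
grip_force: 25.0
time_s: 9.42
ee_pos: [0.6069, -0.2226, 0.1327]
eef_rot: [3.142, -0.0, -0.212]
force: [-0.2, 1.2, 1.7]
grip_width: 0.0079
grip_force: 25.0
```

```bash
python3 -m pendant '[[[0,0,0],0],[[0,0,0],0],[[0,0,0],0],[[0,0,0],0],[[0,0,2],0],[[0,0,2],0],[[0,0,0.5],0],[[0,0,0],0],[[0,0,0],0]]' 0.3; python3 -m pendant '[[[0,0,0],0],[[0,0,0],0],[[0,0,0],0],[[0,0,0],0],[[0,0,0],0],[[0,0,0],0]]' 0 20
python3 - <<'E'
from h import *
snap('wrist','w3');big('w3','w3c',180,130,380,280,4)
print(ctrl.get_obs()['force'])
E
```

```text
time_s: 10.17
ee_pos: [0.6066, -0.2225, 0.1771]
eef_rot: [-3.142, 0.001, -0.212]
force: [1.3, -0.1, -0.0]
grip_width: 0.0283
grip_force: 0.0
time_s: 10.67
ee_pos: [0.6068, -0.2226, 0.1778]
eef_rot: [-3.142, 0.0, -0.212]
force: [-0.7, 0.6, -0.3]
grip_width: 0.0005
grip_force: 0.0
[ 0.11879093 -0.13726347 -0.28339671]
```

View pics/w3c.png

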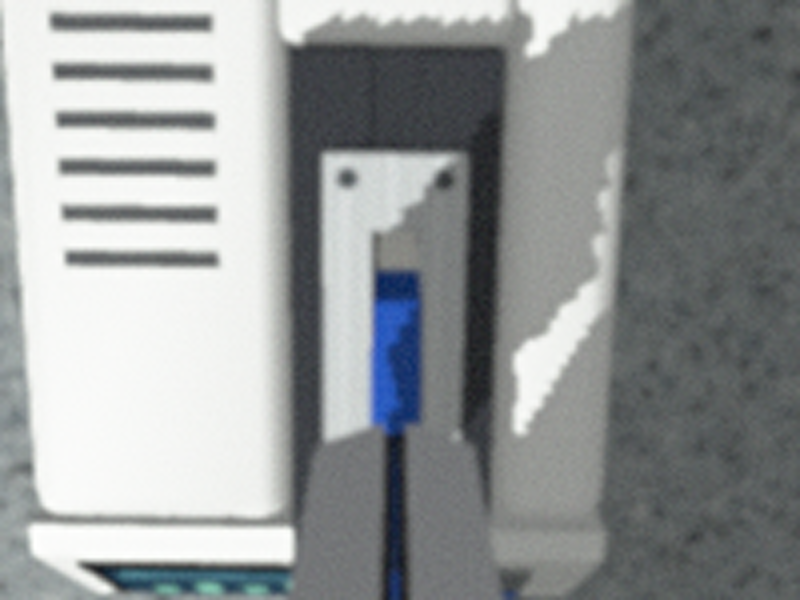

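The cartridge stands upright in the slot with its blue top at crop (397,360), and the closed fingers are centred over it. I'll push down by feel.

```bash
python3 -m pendant '[[[0,0,-0.3],0],[[0,0,-0.3],0],[[0,0,-0.3],0],[[0,0,-0.2],0],[[0,0,-0.1],0],[[0,0,0],0]]'; python3 -m pendant '[[[0,0,-0.1],0],[[0,0,-0.1],0],[[0,0,-0.1],0],[[0,0,-0.1],0],[[0,0,0],0]]';  python3 -m pendant '[[[0,0,-0.1],0],[[0,0,-0.1],0],[[0,0,-0.1],0],[[0,0,0],0]]'
```

```text
time_s: 11.22
ee_pos: [0.6068, -0.2226, 0.1658]
eef_rot: [-3.142, 0.0, -0.212]
force: [0.4, -0.6, 2.7]
grip_width: 0.0004
grip_force: 1.0
time_s: 11.63
ee_pos: [0.6068, -0.2226, 0.1618]
eef_rot: [3.142, 0.0, -0.212]
force: [0.8, -0.6, 2.2]
grip_width: 0.0005
grip_force: 1.2
time_s: 11.97
ee_pos: [0.6068, -0.2226, 0.1588]
eef_rot: [-3.142, 0.0, -0.212]
force: [0.4, 0.1, 2.6]
grip_width: 0.0002
grip_force: 1.4
```

```bash
python3 -m pendant '[[[0,0,-0.1],0],[[0,0,-0.1],0],[[0,0,-0.1],0],[[0,0,-0.1],0],[[0,0,0],0]]';  python3 -m pendant '[[[0,0,-0.1],0],[[0,0,-0.1],0],[[0,0,-0.1],0],[[0,0,-0.1],0],[[0,0,0],0]]'; python3 -m pendant '[[[0,0,-0.1],0],[[0,0,-0.1],0],[[0,0,0],0]]'
```

```text
time_s: 12.38
ee_pos: [0.6069, -0.2226, 0.155]
eef_rot: [3.142, -0.0, -0.212]
force: [0.2, -0.1, 4.0]
grip_width: 0.0002
grip_force: 2.0
time_s: 12.8
ee_pos: [0.6069, -0.2226, 0.151]
eef_rot: [3.142, -0.0, -0.212]
force: [0.0, -0.2, 3.7]
grip_width: 0.0008
grip_force: 2.1
time_s: 13.05
ee_pos: [0.6068, -0.2226, 0.1489]
eef_rot: [-3.142, -0.0, -0.212]
force: [-0.0, 0.8, 3.0]
grip_width: 0.0004
grip_force: 1.8
```

```bash
python3 -m pendant '[[[0,0,-0.1],0],[[0,0,-0.1],0],[[0,0,0],0]]'
```

```text
time_s: 13.3
ee_pos: [0.6068, -0.2226, 0.1468]
eef_rot: [-3.142, 0.0, -0.212]
force: [-0.1, -0.4, 4.0]
grip_width: 0.0004
grip_force: 1.8
```

```bash
python3 -m pendant '[[[0,0,-0.1],0],[[0,0,-0.1],0],[[0,0,0],0]]'; python3 -m pendant '[[[0,0,-0.1],0],[[0,0,-0.1],0],[[0,0,0],0]]'; python3 -m pendant '[[[0,0,-0.1],0],[[0,0,0],0]]'; python3 -m pendant '[[[0,0,-0.05],0],[[0,0,0],0]]'
```

```text
time_s: 13.55
ee_pos: [0.6069, -0.2226, 0.1449]
eef_rot: [-3.142, -0.0, -0.212]
force: [-0.0, -0.7, 4.0]
grip_width: 0.0002
grip_force: 2.0
time_s: 13.8
ee_pos: [0.6068, -0.2226, 0.1427]
eef_rot: [-3.142, 0.0, -0.212]
force: [-0.1, 0.2, 2.8]
grip_width: 0.0006
grip_force: 1.4
time_s: 13.97
ee_pos: [0.6068, -0.2225, 0.1417]
eef_rot: [-3.141, 0.0, -0.212]
force: [-0.3, 0.2, 3.3]
grip_width: 0.0006
grip_force: 1.5
time_s: 14.13
ee_pos: [0.6068, -0.2226, 0.1413]
eef_rot: [-3.142, 0.0, -0.212]
force: [-0.1, -0.3, 2.7]
grip_width: 0.0006
grip_force: 1.2
```

```bash
python3 -m pendant '[[[0,0,-0.05],0],[[0,0,0],0]]'; python3 -m pendant '[[[0,0,-0.05],0],[[0,0,0],0]]'
```

```text
time_s: 14.3
ee_pos: [0.6068, -0.2225, 0.1407]
eef_rot: [-3.142, 0.0, -0.212]
force: [-0.6, -0.1, 2.1]
grip_width: 0.0008
grip_force: 1.1
time_s: 14.47
ee_pos: [0.6069, -0.2226, 0.1405]
eef_rot: [3.142, -0.0, -0.212]
force: [0.2, -0.1, 3.6]
grip_width: 0.0007
grip_force: 2.0
```

```bash
python3 -m pendant '[[[0,0,-0.05],0],[[0,0,0],0]]'; python3 -m pendant '[[[0,0,-0.05],0],[[0,0,0],0]]'
```

```text
time_s: 14.63
ee_pos: [0.607, -0.2226, 0.1403]
eef_rot: [3.141, -0.001, -0.212]
force: [-1.1, -0.3, 5.5]
grip_width: 0.0007
grip_force: 3.0
time_s: 14.8
ee_pos: [0.6071, -0.2227, 0.14]
eef_rot: [3.141, -0.001, -0.212]
force: [-0.6, 1.6, 7.1]
grip_width: 0.0006
grip_force: 3.8
```

```bash
python3 -m pendant '[[[0,0,-0.05],0],[[0,0,0],0]]'; python3 -m pendant '[[[0,0,-0.05],0],[[0,0,0],0]]'
```

```text
time_s: 14.97
ee_pos: [0.6072, -0.2227, 0.1398]
eef_rot: [3.141, -0.001, -0.212]
force: [-1.4, 0.3, 9.5]
grip_width: 0.0005
grip_force: 4.6
time_s: 15.13
ee_pos: [0.6072, -0.2228, 0.1395]
eef_rot: [3.141, -0.002, -0.212]
force: [-1.0, 0.8, 11.4]
grip_width: -0.0
grip_force: 5.4
```

```bash
python3 -m pendant '[[[0,0,-0.05],0],[[0,0,0],0]]'
```

```text
time_s: 15.3
ee_pos: [0.6073, -0.2229, 0.1393]
eef_rot: [3.141, -0.002, -0.212]
force: [-1.9, 0.6, 12.5]
grip_width: 0.0005
grip_force: 6.2
```

Well past 8 N, with the pin slope felt, so it should have snapped. I'll back off and check that it stays down.

```bash
python3 -m pendant '[[[0,0,0.3],0],[[0,0,0.3],0],[[0,0,0.4],0],[[0,0,1],0],[[0,0,2],0],[[0,0,2],0],[[0,0,2],0],[[0,0,0],0],[[0,0,0],0],[[0,0,0],0]]'
python3 - <<'E'
from h import *
snap('wrist','w4');big('w4','w4c',180,130,380,280,4)
o=ctrl.get_obs();c=np.array([.6068,-.2226]);u=np.array([.9776,-.2106])
for z in(.138,.140,.167):print(z,[(w2p('w4',[*(c+x*u),z])[0]-[180,130])*4 for x in(.028,-.028)])
E
```

```text
time_s: 16.13
ee_pos: [0.6065, -0.2224, 0.217]
eef_rot: [-3.141, 0.001, -0.212]
force: [-0.2, -0.4, -1.5]
grip_width: 0.0007
grip_force: 0.0
0.138 [array([397.85715389, 209.34412655]), array([397.59375485, 443.63350301])]
0.14 [array([397.89116787, 211.03812975]), array([397.62398501, 446.8696648 ])]
0.167 [array([398.40501603, 236.6326465 ]), array([398.07747419, 495.42802714])]
```

View pics/w4c.png

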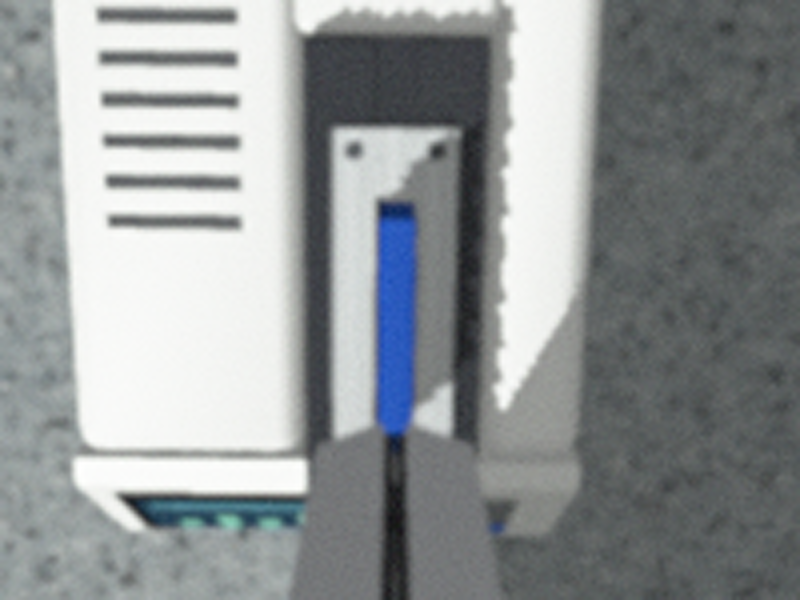

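The blue top's far edge is at y≈217. A latched cartridge should show near 211 plus the known offset of about 5 px, and a raised one near 237, so it has stayed down.

```bash
python3 -c "
from station import ctrl
print(ctrl.hand_in())"
```

```text
the job is handed in; nothing more can be done
None
```

The blue cartridge is latched in the reader and stayed down when released; the highest push force I read was 12.5 N, the other objects were not approached, and the job was handed in at about 16 s.

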